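# Press a bush home with a ratchet press, then release it

## Task

Pump the trigger of the ratchet press until the brass bush is pushed fully home in the mincer barrel, its flange tight against the mouth: feel it bottom firmly and stop there, without forcing the trigger past that. Then hold the thumb release down until the jaw has run all the way back. Work the press only by its trigger paddle and its thumb tab, keep your hand off the jaw and the bush, and leave the things around it where they are.

Things in the scene. Friction and masses are not known exactly. Their poses are not given: they have to be found in the camera images.
- press: fixed ratchet press (bench-mounted one-hand bar clamp): dark steel beam 470 x 70 x 16 mm on the table, two grey cheek plates 38 mm over their outsides, tops 118 mm above the table. Origin on the table under the mechanism; x runs along the beam from the paddle to the jaw and barrel (the pushing direction), z up; the thumb tab is on the -y side. The press axis is 60 mm high. Place and yaw vary
- trigger: black lever; origin at its pivot, 20 mm behind (press -x) the press origin, 102 mm high. Springs up when let go. Force on the paddle: 3 to 7 N in a free stroke, 3 N more while the bush slides; plus side rubbing; once the bush bottoms it climbs about 4 N per mm of paddle. Firmly home is 14 to 20 N met before 45 mm down, usually part way down the last stroke; over 25 N overloads the bush
- paddle (a point): centre of the top face of the black paddle (40 mm along press x, 36 mm across), 132 mm behind the press origin, 136 mm high when up. A stroke: press down with shut fingertips, then let it fully up; the jaw clicks on one 8 mm tooth at about 37 mm down (44 mm is a good stroke; hard stop at 53 mm). It swings on an arc, so tips rub and slip: a brief kick is not the bottom, a lasting force is
- tab (a point): centre of the top face of the steel thumb tab (28 x 30 mm) of the release, 24 mm behind and 54 mm to the -y side of the press origin, 93 mm above the table. Pressed about 8 mm down (2 to 3 N) it frees the jaw; it stops at about 15 mm. It springs up again; the jaw runs back only while it is held down (about 1 s) and the trigger is up
- jaw: sliding toothed steel bar with a round rubber-faced pad (38 mm) at its front; origin at the centre of the pad's face. Relative to the press origin its x is 0.110 m when run fully back and grows as it advances; it starts about 8 to 32 mm advanced, held by the ratchet. The pad meets the bush after some strokes (about 4 to 9 strokes in all)
- barrel: aluminium mincer barrel, 70 mm across at the mouth, lying along the beam with a round hopper on top (to 155 mm above the table); origin at the centre of its mouth, x along the press x into the barrel. It sits 174 to 186 mm ahead of the press origin
- bush: flanged brass bush, a tight fit in the barrel's mouth; origin at the centre of the outer face of its flange (54 mm across, 6 mm thick). Axes as the barrel's. Fully home its origin is at x = -6 mm in the barrel's frame; it starts 6 to 16 mm short of that
- ring_nut: bystander: aluminium ring nut, 76 mm across, 18 mm high; origin under its centre
- crank: bystander: steel crank arm 150 mm long lying flat with an upright wooden grip 85 mm high at its +x end; origin under its middle
- bowl: bystander: yellow plastic bowl, 170 mm across, 70 mm high; origin under its centre
- jar: bystander: glass jar with steel cap, 64 mm across, 95 mm high; origin under its centre

How it is judged (in metres and radians):
On the way, in this order (a step that is already met when the one before it is completed fails the run):
1. the bush is pressed firmly home by the jaw (within 1 mm, with over 25 N) (x of bush in the frame of barrel above -0.007 m and contact force between jaw and bush above 25 N), for 0.1 s.
2. the jaw has run back (x of jaw in the frame of press below 0.115 m), for 0.2 s.
At the end, for the whole second after the job is handed in: The bush is home in the barrel (flange within 1 mm of the mouth) and the jaw is at rest, run back to within 5 mm of its rearmost position (x of bush in the frame of barrel above -0.007 m and x of jaw in the frame of press below 0.115 m and linear speed of jaw below 0.01 m/s); the robot touches nothing.
It fails at once if the bush is overloaded: more than 75 N between jaw and bush (contact force between jaw and bush above 75 N).
It fails at once if the trigger is forced with more than 35 N (contact force between any of the fingers, the arm and trigger above 35 N).
It fails at once if the robot pushes the jaw or the bush itself (contact force between any of the fingers, the arm and jaw above 2 N or contact force between any of the fingers, the arm and bush above 2 N).
It fails at once if a bystander is shifted by more than 30 mm (distance of any of ring_nut, crank, bowl, jar from where it was at the start of the episode above 0.03 m).
It also fails if it takes over 67 s, if anything falls off the work surface, if the arm or the gripper's body presses on something with over 40 N, if the wrist force passes 120 N, or if a joint passes its speed limit or range.

## Robot

A 6-joint arm with a two-finger parallel gripper is mounted at the origin on the work surface. World frame = base frame: x ahead of the robot, y to its left, z up, the work surface at z = 0. Lengths are in mm, angles in degrees, forces in N, time in s.
With the tool pointing down it reaches from about 350 to 850 mm from the base axis. Payload 8.1 kg.
Tool frame: the origin (TCP) lies between the finger pads; the fingertips stand 25 mm ahead of it and the grasp point (between the pads) lies 6 mm ahead of it (r.tcp_to_tips is the distance from the TCP to the fingertips, in mm); z points along the fingers, y is the line along which they close (so a half turn about z gives the same grasp; the last joint's range is limited). The gripper opens to 85 mm and grips with 20 to 120 N. Pads are 22 mm wide; open, the fingers measure 114 mm over their backs; the gripper's body (76 mm by 85 mm) begins 54 mm behind the grasp point. The pads swing forward as they close: fully open they stand 13 mm farther back than shut.
Start: joints at [64.378, 7.471, 85.268, -0, 87.261, -4.893], TCP at [212.354, 561.17, 256.292] pointing down, gripper open.
Joint ranges: [-169.43, 169.43], [-51.17, 129.36], [1.28, 143.12], [-76.62, 256.62], [0, 156.53], [-152.29, 152.29]. Speed limits (degrees/s): [136.94, 136.94, 159.86, 180, 180, 180].

## Interface

Orientations are given as [roll, pitch, yaw] about the fixed x, y, z axes, in that order (R = Rz(yaw) Ry(pitch) Rx(roll)).
In Python, from bench import r gives the robot as it stands.
- The arm moves only by the tool apply_moves, never from a script. Its arguments are lists of equal length, an entry for each row: "angular": the turn, a rotation vector about the world's x, y, z in units of 8 degrees (1.0 is 8 degrees), a list of three; "travel": the shift along the world's x, y, z in units of 40 mm (1.0 is 40 mm), a list of three; "jaw": the opening, from 0 (shut) to 1 (fully open). A call has 1 to 20 rows; each row shifts and turns the commanded pose from where the row before left it; what a row does not reach is not made up. A row lasts 1/8 s, in which the tool goes at most 62.5 mm and 10.7 degrees, less where a joint would pass 70% of its speed; a pose out of reach is approached as far as the arm can. A call is refused whole if a number of a shift passes 1 or a number of a turn 1, either way. A call with a gripper value outside its range is refused whole. The fingers move at their own pace and stop on an object; "force" is the grip in N (left out, the last holds). Time passes only in rows, so rows that do not move let the fingers close. It gives the time, the measured TCP pose, the force, the opening and the grip force at its end, in the units of the state.
- r.sense(): the state, without advancing time (a new reading comes with each control period).
- r.snapshot(name): name is "scene" or "top"; returns a dict with "color" (400x640x3 uint8, red, green, blue), "fx", "fy", "cx", "cy" (pixels), "R" (3x3) and "t" (3): a world point X has camera coordinates R X + t. Camera axes: x right, y down, z forward; pixel columns grow to the right and rows downward; lengths in mm; the calibration is good to about 2 mm. A picture is of the moment at which its call begins. There is no depth.
- r.hand_in(): hands the job in; it is judged then, once.
The state is a dict: "time": time; "joint_pos": joint angles; "qd": joint speeds; "joint_efforts": joint torques, N m; "tool_pos": TCP position; "tcp_rot": TCP orientation; "ft_force": force on the tool from outside, world axes, zero at the start; "wrist_torque": the same for the moment, N m; "finger_gap": finger opening in mm; "grip_force": force on a finger pad.
Only numpy, scipy, OpenCV 4.12 (cv2) and the standard library are available. Lean on these libraries where they do the work, as an engineer would, in place of code of your own. Each camera call takes 0.05 s, during which the arm holds its last target. There are 200 camera calls.

## Working session

There is one attempt and no reset: what is moved stays moved. The work goes in short steps, Python scripts to look and compute and a tool call to move; the robot and the scene stay as the last step left them, time stands still between calls to the robot, and variables do not carry over. Pictures are saved under pics/ and viewed, at most 10 in all, crops included, and the job is handed in when it is done.

Besides the shell and the picture viewer there is one more tool, called after ">>>" as a command line: name --argument value ..., lists and objects as JSON in quotes. apply_moves: Moves the arm, as the interface text tells. Its arguments: {"type":"object","properties":{"angular":{"type":"array"},"travel":{"type":"array"},"jaw":{"type":"array"},"force":{"type":"number"}},"required":["angular","travel","jaw"]}

```bash
mkdir -p pics
python3 - <<'E'
from bench import r
import cv2,pickle
d={}
for n in("scene","top"):
    s=r.snapshot(n);d[n]=s;cv2.imwrite(f"pics/{n}0.png",s["color"][:,:,::-1])
    print(n,s["fx"],s["cx"],s["cy"],s["R"],s["t"])
pickle.dump(d,open("s.pkl","wb"))
print(r.sense(),r.tcp_to_tips)
E
```

```text
scene 455.58925386191436 318.22771383234743 201.01028022943441 [[ 0.40270385  0.91526573 -0.01087406]
 [ 0.54791727 -0.25055814 -0.79812736]
 [-0.73322321  0.31545088 -0.60239063]] [-116.01723018 -238.16192835 1891.03118883]
top 475.8832627168154 330.22925097145077 198.28633456467222 [[-3.87019718e-02 -9.99250788e-01  1.40233049e-04]
 [-9.71382046e-01  3.75896744e-02 -2.34529183e-01]
 [ 2.34348200e-01 -9.21296170e-03 -9.72109069e-01]] [ -93.44881109  569.89614767 1162.2740301 ]
{'time': 0.1, 'joint_pos': array([ 6.43761942e+01,  7.51303562e+00,  8.53239607e+01,  1.30053155e-03,
        8.72616806e+01, -4.89139302e+00]), 'qd': array([ 0.07171852, -0.11329484, -0.16509865, -0.04160649, -0.0566396 ,
        0.05597502]), 'joint_efforts': array([ 9.15109013e-04, -5.70947957e+01, -5.01944518e+01, -1.86604630e-04,
        8.11912876e-03, -3.85200607e-06]), 'tool_pos': array([212.15784306, 560.7459907 , 255.31696442]), 'tcp_rot': array([-1.79901793e+02, -9.70811966e-03,  1.59267516e+02]), 'ft_force': array([0.78676558, 0.34659137, 0.75908604]), 'wrist_torque': array([-0.0546402 ,  0.02792736,  0.04478856]), 'grip_force': 0.0, 'finger_gap': 85.65765120163718} 25.0
```

View pics/scene0.png

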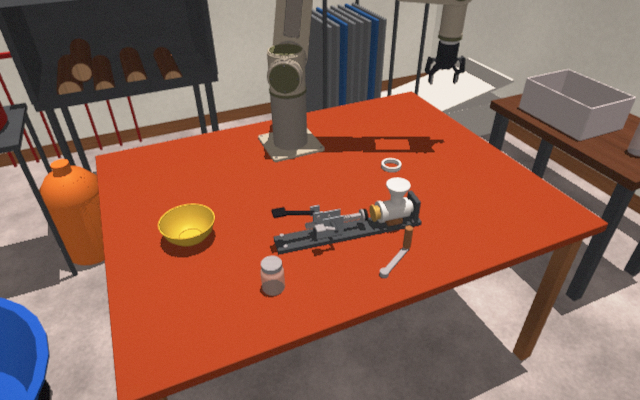

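View pics/top0.png

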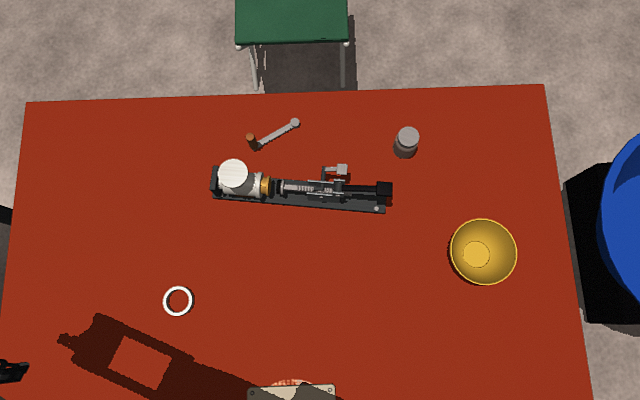

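The scene view shows the press mid-table. In the top view the paddle is at about (384,188), the tab at (342,168) and the hopper at (233,173), so press x runs along world +y. I'll zoom in to measure.

```bash
cat > h.py <<'E'
import numpy as np,pickle
def ray(s,u,v,z):
    R=np.array(s["R"]);t=np.array(s["t"]);c=-R.T@t
    d=R.T@np.array([(u-s["cx"])/s["fx"],(v-s["cy"])/s["fy"],1]);return c+d*(z-c[2])/d[2]
def proj(s,X):
    p=np.array(s["R"])@X+np.array(s["t"]);return np.array([s["fx"]*p[0]/p[2]+s["cx"],s["fy"]*p[1]/p[2]+s["cy"]])
E
python3 - <<'E'
from h import *;import cv2
d=pickle.load(open("s.pkl","rb"));s=d["top"];c=s["color"]
cv2.imwrite("pics/crop_top.png",cv2.resize(c[150:225,200:400],None,fx=4,fy=4,interpolation=cv2.INTER_NEAREST)[:,:,::-1])
m=(c.max(2)<22).astype(np.uint8);m[:,:360]=0;m[:,400:]=0;m[:170]=0;m[220:]=0
n,l,st,ce=cv2.connectedComponentsWithStats(m);print(st,ce)
E
```

```text
[[     0      0    640    400 255921]
 [   377    183      1      1      1]
 [   384    182      1      1      1]
 [   386    182      1      1      1]
 [   388    183      1      2      2]
 [   390    183      2      3      4]
 [   367    185     25     12     42]
 [   361    186      1      1      1]
 [   369    186      2      2      3]
 [   372    186      2      1      2]
 [   391    189      1      1      1]
 [   360    190      5      2      7]
 [   391    191      1      1      1]
 [   360    194      4      2      4]
 [   366    195      1      1      1]
 [   369    195      1      1      1]
 [   372    195      2      1      2]
 [   362    198      1      1      1]
 [   377    203      2      1      2]
 [   363    211      1      1      1]
 [   374    212      1      1      1]] [[319.48256298 199.50235033]
 [377.         183.        ]
 [384.         182.        ]
 [386.         182.        ]
 [388.         183.5       ]
 [390.75       184.        ]
 [378.71428571 192.73809524]
 [361.         186.        ]
 [369.66666667 186.33333333]
 [372.5        186.        ]
 [391.         189.        ]
 [362.         190.42857143]
 [391.         191.        ]
 [361.5        194.25      ]
 [366.         195.        ]
 [369.         195.        ]
 [372.5        195.        ]
 [362.         198.        ]
 [377.5        203.        ]
 [363.         211.        ]
 [374.         212.        ]]
```

View pics/crop_top.png

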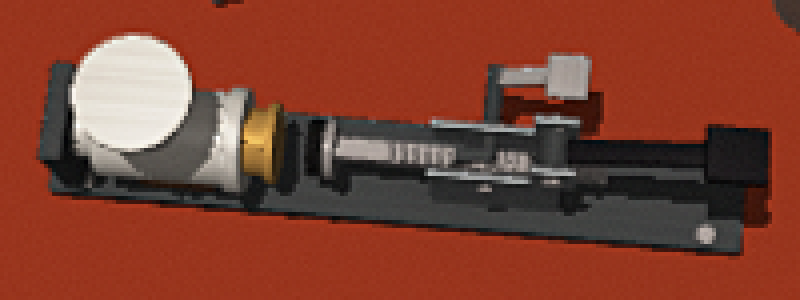

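The crop shows the paddle's top face at crop x 708–770, y 125–184, centred on (384.6,188.4) in the full picture. The tab is centred on (342.4,168.9), and the hopper on crop (133,93).

Run:
```python
from h import *
d=pickle.load(open("s.pkl","rb"));s=d["top"];q=d["scene"]
f=lambda a,b:(a/4+200-.5,b/4+150-.5)
P=ray(s,*f(739,154.5),136);T=ray(s,*f(570,76),93);H=ray(s,*f(133,93),155);M=ray(s,*f(706,235),16)
print(P,T,H,M)
# paddle, tab -> yaw: press-frame vector paddle->tab = (108,-54)
v=(T-P)[:2];print(np.hypot(*v),np.hypot(108,54))
y1=np.degrees(np.arctan2(v[1],v[0])-np.arctan2(-54,108))
h=(H-P)[:2];y2=np.degrees(np.arctan2(h[1],h[0]));print(y1,y2,np.hypot(*h))
for X in(P,T,H):print(proj(q,X))
# beam edges yaw (z=16 top edge lower side)
A=ray(s,*f(50,193),0);B=ray(s,*f(741,254),0);e=(A-B)[:2];print("beam",np.degrees(np.arctan2(e[1],e[0])),np.hypot(*e))
for y in(y1,y2):
    a=np.radians(y);print("origin",P[:2]+132*np.array([np.cos(a),np.sin(a)]))
c=q["color"];import cv2
cv2.imwrite("pics/crop_sc.png",cv2.resize(c[170:270,260:430],None,fx=4,fy=4,interpolation=cv2.INTER_NEAREST)[:,:,::-1])
```

```text
[ 569.88102319 -248.02064237  136.        ] [ 637.26514393 -148.45028792   93.        ] [617.70158077 119.39677411 155.        ] [ 546.10743514 -237.57190867   16.        ]
120.22842930260131 120.74767078498864
82.4769202466244 82.58445542472458 370.5163473532168
[278.32251606 210.61603806]
[319.51390638 226.52485533]
[397.43047689 183.43209392]
beam 82.62067379190394 472.7247681542981
origin [ 587.1631962  -117.15687162]
origin [ 586.91755517 -117.1246662 ]
```

View pics/crop_sc.png

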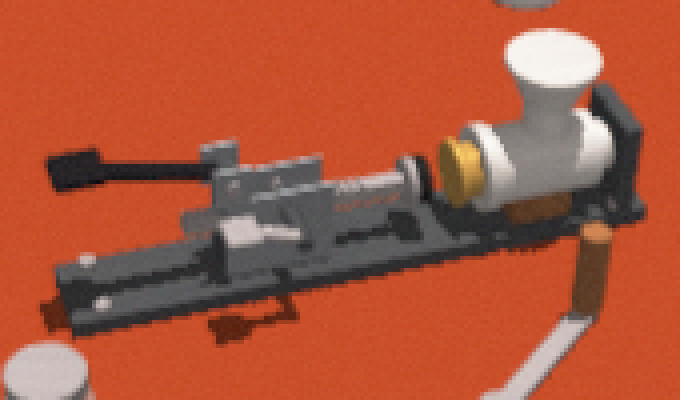

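The views agree: yaw is 82.5°, paddle at (570,-248,136) and tab at (637,-148,93). The bush still shows a gap to the mouth. I'll cross to above the paddle with the gripper shut.

>>> apply_moves --angular '[[0, 0, 0], [0, 0, 0], [0, 0, 0], [0, 0, 0], [0, 0, 0], [0, 0, 0], [0, 0, 0], [0, 0, 0], [0, 0, 0], [0, 0, 0], [0, 0, 0], [0, 0, 0], [0, 0, 0], [0, 0, 0], [0, 0, 0], [0, 0, 0], [0, 0, 0], [0, 0, 0], [0, 0, 0], [0, 0, 0]]' --travel '[[0.45, -1, 0], [0.45, -1, 0], [0.45, -1, 0], [0.45, -1, 0], [0.45, -1, 0], [0.45, -1, 0], [0.45, -1, 0], [0.45, -1, 0], [0.45, -1, 0], [0.45, -1, 0], [0.45, -1, 0], [0.45, -1, 0], [0.45, -1, 0], [0.45, -1, 0], [0.45, -1, 0], [0.45, -1, 0], [0.45, -1, 0], [0.45, -1, 0], [0.45, -1, 0], [0.4, -1, 0]]' --jaw '[0, 0, 0, 0, 0, 0, 0, 0, 0, 0, 0, 0, 0, 0, 0, 0, 0, 0, 0, 0]'

```text
time: 2.6
tool_pos: [570.6, -240.1, 255.7]
tcp_rot: [180.0, -0.0, 159.3]
ft_force: [0.8, 0.3, 0.7]
finger_gap: -0.3
grip_force: 0.0
```

>>> apply_moves --angular '[[0, 0, 0], [0, 0, 0], [0, 0, 0], [0, 0, 0]]' --travel '[[0, -0.25, -0.75], [0, 0, -0.75], [0, 0, -0.75], [0, 0, 0]]' --jaw '[0, 0, 0, 0]'

```text
time: 3.1
tool_pos: [568.2, -247.7, 162.5]
tcp_rot: [179.9, -0.4, 159.3]
ft_force: [-0.7, -0.6, 1.0]
finger_gap: -0.1
grip_force: 0.0
```

Run:
```python
from bench import r;import cv2
s=r.snapshot("scene");cv2.imwrite("pics/a.png",cv2.resize(s["color"][150:270,250:430],None,fx=4,fy=4)[:,:,::-1])
st=r.sense();print(st["time"],st["tool_pos"],st["ft_force"])
```

```text
3.15 [ 569.37588453 -248.30578511  164.95773272] [ 0.5051896  -0.28491785  0.36480207]
```

View pics/a.png

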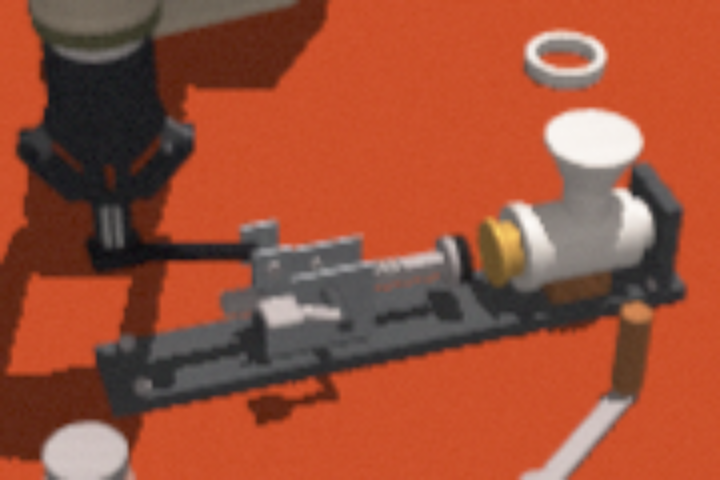

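The tips are over the middle of the paddle and just above it, in line with the lever at crop (115,245). The pad is about 1–2 teeth short of the bush. First stroke now.

>>> apply_moves --angular '[[0, 0, 0], [0, 0, 0], [0, 0, 0], [0, 0, 0], [0, 0, 0], [0, 0, 0], [0, 0, 0], [0, 0, 0]]' --travel '[[0, 0, -0.2], [0, -0.05, -0.2], [0, -0.05, -0.2], [0, -0.02, -0.2], [0, 0, -0.2], [0, 0, -0.2], [0, 0, 0], [0, 0, 0]]' --jaw '[0, 0, 0, 0, 0, 0, 0, 0]'

```text
time: 4.15
tool_pos: [570.8, -254.0, 118.8]
tcp_rot: [-180.0, 0.1, 159.3]
ft_force: [2.5, -1.3, 4.3]
finger_gap: 0.6
grip_force: 2.3
```

>>> apply_moves --angular '[[0, 0, 0], [0, 0, 0], [0, 0, 0], [0, 0, 0], [0, 0, 0], [0, 0, 0], [0, 0, 0], [0, 0, 0], [0, 0, 0], [0, 0, 0], [0, 0, 0], [0, 0, 0]]' --travel '[[0, 0, 0.3], [0, 0.04, 0.3], [0, 0.08, 0.3], [0, 0, 0.3], [0, 0, 0], [0, 0, 0], [0, 0, -0.2], [0, -0.05, -0.2], [0, -0.05, -0.2], [0, -0.02, -0.2], [0, 0, -0.1], [0, 0, 0]]' --jaw '[0, 0, 0, 0, 0, 0, 0, 0, 0, 0, 0, 0]'

```text
time: 5.65
tool_pos: [570.1, -253.6, 129.5]
tcp_rot: [180.0, -0.0, 159.3]
ft_force: [-0.4, 0.8, 2.3]
finger_gap: 0.2
grip_force: 1.1
```

>>> apply_moves --angular '[[0, 0, 0], [0, 0, 0], [0, 0, 0], [0, 0, 0]]' --travel '[[0, 0, -0.1], [0, 0, -0.1], [0, 0, -0.1], [0, 0, 0]]' --jaw '[0, 0, 0, 0]'

```text
time: 6.15
tool_pos: [570.4, -253.5, 118.1]
tcp_rot: [180.0, -0.0, 159.3]
ft_force: [-1.4, 1.5, 5.8]
finger_gap: -0.0
grip_force: 2.3
```

Run:
```python
from bench import r;import cv2
s=r.snapshot("scene");t=r.snapshot("top")
a=cv2.resize(s["color"][180:240,330:430],None,fx=6,fy=6);b=cv2.resize(t["color"][165:205,240:340],None,fx=6,fy=6)
import numpy as np
cv2.imwrite("pics/b.png",np.vstack([a,b])[:590,:,::-1])
st=r.sense();print(st["time"],st["tool_pos"],st["ft_force"])
```

```text
6.25 [ 570.36696055 -253.48625098  118.26722596] [-1.58262115  2.02274495  5.66867692]
```

View pics/b.png

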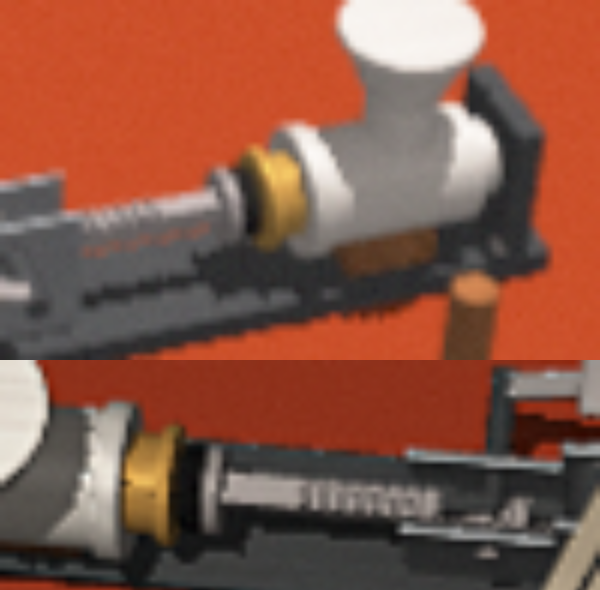

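The pad is now up against the bush flange (crop pixels 245,200 and 183,490). About 10–16 mm of bush body still shows, so there are roughly two more strokes. I'll press these with checks partway down.

>>> apply_moves --angular '[[0, 0, 0], [0, 0, 0], [0, 0, 0], [0, 0, 0], [0, 0, 0], [0, 0, 0], [0, 0, 0], [0, 0, 0], [0, 0, 0], [0, 0, 0], [0, 0, 0], [0, 0, 0]]' --travel '[[0, 0, 0.3], [0, 0.04, 0.3], [0, 0.08, 0.3], [0, 0, 0.3], [0, 0, 0], [0, 0, 0], [0, 0, -0.2], [0, -0.05, -0.2], [0, -0.05, -0.2], [0, -0.02, -0.2], [0, 0, -0.1], [0, 0, 0]]' --jaw '[0, 0, 0, 0, 0, 0, 0, 0, 0, 0, 0, 0]'

```text
time: 7.75
tool_pos: [570.1, -253.5, 129.7]
tcp_rot: [180.0, -0.0, 159.3]
ft_force: [-1.2, 0.8, 5.8]
finger_gap: -0.3
grip_force: 2.5
```

>>> apply_moves --angular '[[0, 0, 0], [0, 0, 0]]' --travel '[[0, 0, -0.1], [0, 0, 0]]' --jaw '[0, 0]'

```text
time: 8.0
tool_pos: [570.2, -253.6, 125.9]
tcp_rot: [180.0, -0.0, 159.3]
ft_force: [-1.8, 0.9, 5.2]
finger_gap: -0.3
grip_force: 2.5
```

>>> apply_moves --angular '[[0, 0, 0], [0, 0, 0], [0, 0, 0]]' --travel '[[0, 0, -0.1], [0, 0, -0.1], [0, 0, 0]]' --jaw '[0, 0, 0]'

```text
time: 8.38
tool_pos: [570.4, -253.5, 118.1]
tcp_rot: [180.0, -0.0, 159.3]
ft_force: [-1.4, 2.2, 7.2]
finger_gap: 0.4
grip_force: 3.0
```

The bush is sliding (about 3 N more than a free stroke). Next stroke, in smaller steps.

>>> apply_moves --angular '[[0, 0, 0], [0, 0, 0], [0, 0, 0], [0, 0, 0], [0, 0, 0], [0, 0, 0], [0, 0, 0], [0, 0, 0], [0, 0, 0], [0, 0, 0], [0, 0, 0]]' --travel '[[0, 0, 0.3], [0, 0.04, 0.3], [0, 0.08, 0.3], [0, 0, 0.3], [0, 0, 0], [0, 0, 0], [0, 0, -0.2], [0, -0.05, -0.2], [0, -0.05, -0.1], [0, -0.02, -0.1], [0, 0, 0]]' --jaw '[0, 0, 0, 0, 0, 0, 0, 0, 0, 0, 0]'

```text
time: 9.75
tool_pos: [570.3, -253.2, 142.2]
tcp_rot: [180.0, -0.0, 159.3]
ft_force: [-2.0, 4.0, 6.4]
finger_gap: 0.2
grip_force: 3.0
```

>>> apply_moves --angular '[[0, 0, 0], [0, 0, 0]]' --travel '[[0, 0, -0.1], [0, 0, 0]]' --jaw '[0, 0]'

```text
time: 10.0
tool_pos: [570.3, -253.7, 138.6]
tcp_rot: [180.0, -0.0, 159.3]
ft_force: [-3.2, 1.5, 7.4]
finger_gap: -0.1
grip_force: 3.5
```

>>> apply_moves --angular '[[0, 0, 0], [0, 0, 0]]' --travel '[[0, 0, -0.06], [0, 0, 0]]' --jaw '[0, 0]'

```text
time: 10.25
tool_pos: [570.3, -253.8, 136.4]
tcp_rot: [-180.0, -0.0, 159.3]
ft_force: [-4.1, 0.3, 7.8]
finger_gap: 0.3
grip_force: 3.9
```

>>> apply_moves --angular '[[0, 0, 0], [0, 0, 0]]' --travel '[[0, 0, -0.06], [0, 0, 0]]' --jaw '[0, 0]'

```text
time: 10.5
tool_pos: [570.2, -254.0, 133.9]
tcp_rot: [-180.0, -0.0, 159.3]
ft_force: [-2.9, 0.9, 7.7]
finger_gap: 0.0
grip_force: 3.4
```

>>> apply_moves --angular '[[0, 0, 0], [0, 0, 0]]' --travel '[[0, 0, -0.08], [0, 0, 0]]' --jaw '[0, 0]'

```text
time: 10.75
tool_pos: [570.2, -254.1, 130.5]
tcp_rot: [-180.0, 0.0, 159.3]
ft_force: [-2.3, 0.2, 6.7]
finger_gap: -0.3
grip_force: 3.2
```

>>> apply_moves --angular '[[0, 0, 0], [0, 0, 0]]' --travel '[[0, 0, -0.08], [0, 0, 0]]' --jaw '[0, 0]'

```text
time: 11.0
tool_pos: [570.2, -254.2, 127.3]
tcp_rot: [-180.0, 0.0, 159.3]
ft_force: [-2.0, -0.0, 5.0]
finger_gap: 0.3
grip_force: 3.2
```

>>> apply_moves --angular '[[0, 0, 0], [0, 0, 0]]' --travel '[[0, 0, -0.08], [0, 0, 0]]' --jaw '[0, 0]'

```text
time: 11.25
tool_pos: [570.2, -254.2, 124.1]
tcp_rot: [-180.0, 0.0, 159.3]
ft_force: [-1.9, -0.1, 6.6]
finger_gap: -0.3
grip_force: 3.0
```

>>> apply_moves --angular '[[0, 0, 0], [0, 0, 0]]' --travel '[[0, 0, -0.08], [0, 0, 0]]' --jaw '[0, 0]'

```text
time: 11.5
tool_pos: [570.2, -254.1, 120.9]
tcp_rot: [-180.0, 0.0, 159.3]
ft_force: [-2.3, -0.4, 5.4]
finger_gap: 0.1
grip_force: 3.1
```

>>> apply_moves --angular '[[0, 0, 0], [0, 0, 0]]' --travel '[[0, 0, -0.06], [0, 0, 0]]' --jaw '[0, 0]'

```text
time: 11.75
tool_pos: [570.3, -254.0, 118.6]
tcp_rot: [-180.0, -0.0, 159.3]
ft_force: [-1.5, -0.4, 7.3]
finger_gap: 0.2
grip_force: 3.3
```

>>> apply_moves --angular '[[0, 0, 0], [0, 0, 0], [0, 0, 0], [0, 0, 0], [0, 0, 0], [0, 0, 0], [0, 0, 0], [0, 0, 0], [0, 0, 0]]' --travel '[[0, 0, 0.3], [0, 0.04, 0.3], [0, 0.08, 0.3], [0, 0, 0.3], [0, 0, 0], [0, 0, 0], [0, 0, -0.15], [0, -0.05, -0.1], [0, 0, 0]]' --jaw '[0, 0, 0, 0, 0, 0, 0, 0, 0]'

```text
time: 12.88
tool_pos: [569.9, -250.7, 155.3]
tcp_rot: [180.0, -0.1, 159.3]
ft_force: [-0.2, 0.6, 1.3]
finger_gap: -0.1
grip_force: 0.4
```

>>> apply_moves --angular '[[0, 0, 0], [0, 0, 0]]' --travel '[[0, -0.02, -0.07], [0, 0, 0]]' --jaw '[0, 0]'

```text
time: 13.12
tool_pos: [570.3, -251.7, 153.4]
tcp_rot: [-180.0, -0.0, 159.3]
ft_force: [-0.2, -0.4, 0.5]
finger_gap: 0.4
grip_force: 0.7
```

>>> apply_moves --angular '[[0, 0, 0], [0, 0, 0]]' --travel '[[0, -0.02, -0.1], [0, 0, 0]]' --jaw '[0, 0]'

```text
time: 13.38
tool_pos: [570.5, -252.6, 149.5]
tcp_rot: [-180.0, 0.0, 159.3]
ft_force: [-0.8, -0.6, 3.1]
finger_gap: 0.0
grip_force: 1.4
```

>>> apply_moves --angular '[[0, 0, 0], [0, 0, 0]]' --travel '[[0, -0.01, -0.08], [0, 0, 0]]' --jaw '[0, 0]'

```text
time: 13.62
tool_pos: [570.5, -253.1, 146.5]
tcp_rot: [-180.0, 0.0, 159.3]
ft_force: [-0.8, -0.4, 4.6]
finger_gap: 0.2
grip_force: 2.3
```

>>> apply_moves --angular '[[0, 0, 0], [0, 0, 0]]' --travel '[[0, -0.01, -0.08], [0, 0, 0]]' --jaw '[0, 0]'

```text
time: 13.88
tool_pos: [570.5, -253.6, 143.6]
tcp_rot: [-180.0, 0.0, 159.3]
ft_force: [-2.4, -1.2, 7.2]
finger_gap: -0.2
grip_force: 3.4
```

>>> apply_moves --angular '[[0, 0, 0], [0, 0, 0]]' --travel '[[0, 0, -0.06], [0, 0, 0]]' --jaw '[0, 0]'

```text
time: 14.12
tool_pos: [570.5, -253.8, 141.6]
tcp_rot: [-180.0, 0.1, 159.3]
ft_force: [-1.9, -1.6, 7.9]
finger_gap: 0.2
grip_force: 4.1
```

>>> apply_moves --angular '[[0, 0, 0], [0, 0, 0]]' --travel '[[0, 0, -0.06], [0, 0, 0]]' --jaw '[0, 0]'

```text
time: 14.38
tool_pos: [570.4, -254.0, 139.3]
tcp_rot: [-179.9, 0.1, 159.3]
ft_force: [-4.1, -2.3, 8.1]
finger_gap: 0.1
grip_force: 4.4
```

>>> apply_moves --angular '[[0, 0, 0], [0, 0, 0]]' --travel '[[0, 0, -0.04], [0, 0, 0]]' --jaw '[0, 0]'

```text
time: 14.62
tool_pos: [570.5, -254.1, 138.0]
tcp_rot: [-179.9, 0.1, 159.3]
ft_force: [-4.9, -1.9, 9.9]
finger_gap: 0.2
grip_force: 5.2
```

>>> apply_moves --angular '[[0, 0, 0], [0, 0, 0]]' --travel '[[0, 0, -0.04], [0, 0, 0]]' --jaw '[0, 0]'

```text
time: 14.88
tool_pos: [570.5, -254.3, 136.6]
tcp_rot: [-179.9, 0.1, 159.3]
ft_force: [-5.2, -2.8, 11.5]
finger_gap: -0.3
grip_force: 6.0
```

>>> apply_moves --angular '[[0, 0, 0], [0, 0, 0]]' --travel '[[0, 0, -0.03], [0, 0, 0]]' --jaw '[0, 0]'

```text
time: 15.12
tool_pos: [570.5, -254.4, 135.7]
tcp_rot: [-179.9, 0.1, 159.3]
ft_force: [-5.4, -1.8, 13.7]
finger_gap: 0.0
grip_force: 6.7
```

>>> apply_moves --angular '[[0, 0, 0], [0, 0, 0]]' --travel '[[0, 0, -0.03], [0, 0, 0]]' --jaw '[0, 0]'

```text
time: 15.38
tool_pos: [570.5, -254.4, 134.7]
tcp_rot: [-179.9, 0.1, 159.3]
ft_force: [-6.3, -1.9, 14.0]
finger_gap: -0.1
grip_force: 7.3
```

>>> apply_moves --angular '[[0, 0, 0], [0, 0, 0], [0, 0, 0]]' --travel '[[0, 0, -0.03], [0, 0, 0], [0, 0, 0]]' --jaw '[0, 0, 0]'

```text
time: 15.75
tool_pos: [570.5, -254.5, 133.7]
tcp_rot: [-179.9, 0.1, 159.3]
ft_force: [-7.5, -1.8, 15.9]
finger_gap: -0.1
grip_force: 7.8
```

Run:
```python
from bench import r;import cv2,numpy as np
s=r.snapshot("scene");t=r.snapshot("top")
a=cv2.resize(s["color"][180:240,330:430],None,fx=6,fy=6);b=cv2.resize(t["color"][165:205,240:340],None,fx=6,fy=6)
cv2.imwrite("pics/c.png",np.vstack([a,b])[:590,:,::-1])
st=r.sense();print(st["time"],st["tool_pos"],st["ft_force"])
```

```text
15.85 [ 570.55731156 -254.45540333  133.74623077] [-7.6557997  -1.34282294 14.93425425]
```

View pics/c.png

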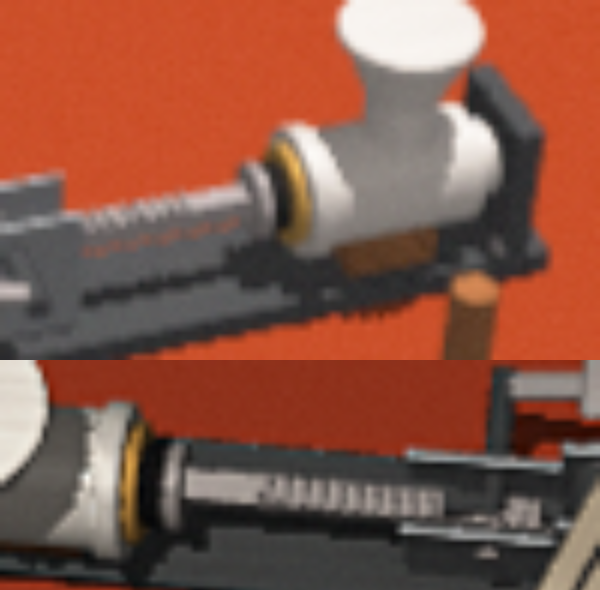

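The bush flange now sits tight on the mouth (yellow ring against it at 290,195) and the force is lasting. I'll take it a little further into the 14–20 N band.

>>> apply_moves --angular '[[0, 0, 0], [0, 0, 0], [0, 0, 0]]' --travel '[[0, 0, -0.03], [0, 0, 0], [0, 0, 0]]' --jaw '[0, 0, 0]'

```text
time: 16.23
tool_pos: [570.6, -254.5, 132.8]
tcp_rot: [-179.9, 0.1, 159.3]
ft_force: [-8.1, -1.1, 16.9]
finger_gap: -0.4
grip_force: 8.4
```

>>> apply_moves --angular '[[0, 0, 0], [0, 0, 0], [0, 0, 0]]' --travel '[[0, 0, -0.02], [0, 0, 0], [0, 0, 0]]' --jaw '[0, 0, 0]'

```text
time: 16.6
tool_pos: [570.6, -254.6, 132.1]
tcp_rot: [-179.9, 0.1, 159.3]
ft_force: [-8.6, -2.3, 18.8]
finger_gap: -0.2
grip_force: 8.8
```

>>> apply_moves --angular '[[0, 0, 0], [0, 0, 0], [0, 0, 0]]' --travel '[[0, 0, -0.02], [0, 0, 0], [0, 0, 0]]' --jaw '[0, 0, 0]'

```text
time: 16.98
tool_pos: [570.6, -254.6, 131.4]
tcp_rot: [-179.9, 0.1, 159.2]
ft_force: [-9.2, -1.5, 18.9]
finger_gap: -0.4
grip_force: 9.2
```

Run:
```python
from bench import r;import cv2,numpy as np
from h import *
t=r.snapshot("top");st=r.sense();print(st["time"],st["tool_pos"],st["ft_force"],st["wrist_torque"])
d=pickle.load(open("s.pkl","rb"))["top"]
# brass extent along press axis, before and now
for s in(d,t):
    c=s["color"][165:205,240:290];hsv=cv2.cvtColor(c,cv2.COLOR_RGB2HSV)
    m=(hsv[...,0]>14)&(hsv[...,0]<28)&(hsv[...,1]>130)&(hsv[...,2]>70)
    ys,xs=np.nonzero(m);print(m.sum(),[ (y+165,xs[ys==y].min()+240,xs[ys==y].max()+240) for y in np.unique(ys)][::3])
```

```text
17.025 [ 570.5501315  -254.5748344   131.42625423] [-9.03647112 -1.05567025 18.14532385] [-0.12459789  1.55051899  0.07112963]
134 [(np.int64(176), np.int64(268), np.int64(269)), (np.int64(179), np.int64(262), np.int64(268)), (np.int64(182), np.int64(260), np.int64(268)), (np.int64(185), np.int64(261), np.int64(267)), (np.int64(188), np.int64(260), np.int64(267)), (np.int64(191), np.int64(260), np.int64(267)), (np.int64(194), np.int64(266), np.int64(267))]
51 [(np.int64(175), np.int64(263), np.int64(263)), (np.int64(178), np.int64(261), np.int64(263)), (np.int64(181), np.int64(260), np.int64(262)), (np.int64(184), np.int64(260), np.int64(262)), (np.int64(187), np.int64(260), np.int64(262)), (np.int64(190), np.int64(260), np.int64(261)), (np.int64(193), np.int64(261), np.int64(262))]
```

The flange shows 3 px (about 7 mm), which fits fully home, but there is a lot of side rub in the reading. I'll let the paddle up and press the same tooth again for a cleaner feel.

>>> apply_moves --angular '[[0, 0, 0], [0, 0, 0], [0, 0, 0], [0, 0, 0], [0, 0, 0], [0, 0, 0], [0, 0, 0], [0, 0, 0], [0, 0, 0], [0, 0, 0]]' --travel '[[0, 0, 0.2], [0, 0.04, 0.2], [0, 0.08, 0.3], [0, 0, 0.2], [0, 0, 0], [0, 0, 0], [0, -0.02, -0.2], [0, -0.05, -0.2], [0, -0.04, -0.1], [0, 0, 0]]' --jaw '[0, 0, 0, 0, 0, 0, 0, 0, 0, 0]'

```text
time: 18.27
tool_pos: [570.3, -252.5, 144.3]
tcp_rot: [180.0, -0.0, 159.3]
ft_force: [0.0, 1.5, 3.8]
finger_gap: 0.0
grip_force: 1.8
```

>>> apply_moves --angular '[[0, 0, 0], [0, 0, 0]]' --travel '[[0, -0.01, -0.06], [0, 0, 0]]' --jaw '[0, 0]'

```text
time: 18.52
tool_pos: [570.4, -253.1, 142.4]
tcp_rot: [180.0, -0.0, 159.3]
ft_force: [0.2, 2.6, 4.4]
finger_gap: 0.0
grip_force: 2.0
```

>>> apply_moves --angular '[[0, 0, 0], [0, 0, 0]]' --travel '[[0, 0, -0.06], [0, 0, 0]]' --jaw '[0, 0]'

```text
time: 18.77
tool_pos: [570.4, -253.4, 140.4]
tcp_rot: [-180.0, 0.0, 159.3]
ft_force: [-1.6, 0.6, 7.1]
finger_gap: 0.1
grip_force: 3.1
```

>>> apply_moves --angular '[[0, 0, 0], [0, 0, 0]]' --travel '[[0, 0, -0.05], [0, 0, 0]]' --jaw '[0, 0]'

```text
time: 19.02
tool_pos: [570.5, -253.5, 138.8]
tcp_rot: [-180.0, 0.0, 159.3]
ft_force: [-2.2, 1.4, 9.1]
finger_gap: 0.2
grip_force: 4.1
```

>>> apply_moves --angular '[[0, 0, 0], [0, 0, 0]]' --travel '[[0, 0, -0.05], [0, 0, 0]]' --jaw '[0, 0]'

```text
time: 19.27
tool_pos: [570.5, -253.6, 137.1]
tcp_rot: [-180.0, 0.0, 159.3]
ft_force: [-3.9, 1.7, 10.9]
finger_gap: 0.2
grip_force: 5.2
```

>>> apply_moves --angular '[[0, 0, 0], [0, 0, 0]]' --travel '[[0, 0, -0.03], [0, 0, 0]]' --jaw '[0, 0]'

```text
time: 19.52
tool_pos: [570.5, -253.7, 136.2]
tcp_rot: [-180.0, 0.1, 159.3]
ft_force: [-5.0, 1.7, 11.8]
finger_gap: 0.1
grip_force: 5.8
```

The same lasting climb comes back elastically at the same height, so this is the bottom. I'll press to about 19–20 N and hold.

>>> apply_moves --angular '[[0, 0, 0], [0, 0, 0], [0, 0, 0], [0, 0, 0]]' --travel '[[0, 0, -0.04], [0, 0, -0.04], [0, 0, -0.03], [0, 0, 0]]' --jaw '[0, 0, 0, 0]'

```text
time: 20.02
tool_pos: [570.6, -253.9, 132.6]
tcp_rot: [-179.9, 0.1, 159.3]
ft_force: [-7.3, 3.2, 16.9]
finger_gap: 0.2
grip_force: 8.0
```

>>> apply_moves --angular '[[0, 0, 0], [0, 0, 0], [0, 0, 0]]' --travel '[[0, 0, -0.02], [0, 0, 0], [0, 0, 0]]' --jaw '[0, 0, 0]'

```text
time: 20.4
tool_pos: [570.6, -253.9, 132.0]
tcp_rot: [-179.9, 0.1, 159.3]
ft_force: [-7.2, 2.3, 18.2]
finger_gap: 0.1
grip_force: 8.4
```

Firmly home at a steady 18 N. Now release the paddle and go over to the tab.

>>> apply_moves --angular '[[0, 0, 0], [0, 0, 0], [0, 0, 0], [0, 0, 0], [0, 0, 0], [0, 0, 0], [0, 0, 0], [0, 0, 0], [0, 0, 0], [0, 0, 0]]' --travel '[[0, 0, 0.2], [0, 0.04, 0.3], [0, 0.06, 0.4], [0, 0, 0.6], [0.43, 0.64, 0], [0.43, 0.64, 0], [0.43, 0.64, 0], [0.44, 0.64, 0], [0, 0, 0], [0, 0, 0]]' --jaw '[0, 0, 0, 0, 0, 0, 0, 0, 0, 0]'

```text
time: 21.65
tool_pos: [639.2, -147.1, 189.4]
tcp_rot: [-180.0, -0.0, 159.3]
ft_force: [-0.1, -0.4, 0.2]
finger_gap: -0.6
grip_force: 0.0
```

Run:
```python
from bench import r
st=r.sense();print(st["time"],st["tool_pos"],st["ft_force"])
```

```text
21.65 [ 639.18359853 -147.05951749  189.41523368] [-0.12711858 -0.37154673  0.24369235]
```

>>> apply_moves --angular '[[0, 0, 0], [0, 0, 0], [0, 0, 0], [0, 0, 0], [0, 0, 0], [0, 0, 0], [0, 0, 0], [0, 0, 0], [0, 0, 0]]' --travel '[[0, 0, -0.4], [0, 0, -0.5], [0, 0, -0.5], [0, 0, -0.25], [0, 0, 0], [0, 0, -0.1], [0, 0, -0.1], [0, 0, -0.1], [0, 0, 0]]' --jaw '[0, 0, 0, 0, 0, 0, 0, 0, 0]'

```text
time: 22.78
tool_pos: [639.9, -147.3, 111.8]
tcp_rot: [-180.0, 0.1, 159.3]
ft_force: [0.9, -2.1, 2.7]
finger_gap: -0.1
grip_force: 1.6
```

>>> apply_moves --angular '[[0, 0, 0], [0, 0, 0], [0, 0, 0], [0, 0, 0], [0, 0, 0], [0, 0, 0], [0, 0, 0], [0, 0, 0], [0, 0, 0], [0, 0, 0], [0, 0, 0], [0, 0, 0], [0, 0, 0], [0, 0, 0], [0, 0, 0], [0, 0, 0], [0, 0, 0], [0, 0, 0]]' --travel '[[0, 0, -0.08], [0, 0, -0.06], [0, 0, 0], [0, 0, 0], [0, 0, 0], [0, 0, 0], [0, 0, 0], [0, 0, 0], [0, 0, 0], [0, 0, 0], [0, 0, 0], [0, 0, 0], [0, 0, 0], [0, 0, 0], [0, 0, 0], [0, 0, 0], [0, 0, 0], [0, 0, 0]]' --jaw '[0, 0, 0, 0, 0, 0, 0, 0, 0, 0, 0, 0, 0, 0, 0, 0, 0, 0]'

```text
time: 25.02
tool_pos: [639.6, -147.2, 106.1]
tcp_rot: [-180.0, 0.0, 159.3]
ft_force: [-0.2, -5.5, 3.7]
finger_gap: -0.3
grip_force: 2.5
```

Run:
```python
from bench import r;import cv2,numpy as np
s=r.snapshot("scene");t=r.snapshot("top")
a=cv2.resize(s["color"][180:240,330:430],None,fx=6,fy=6);b=cv2.resize(t["color"][165:205,240:340],None,fx=6,fy=6)
cv2.imwrite("pics/d.png",np.vstack([a,b])[:590,:,::-1])
st=r.sense();print(st["time"],st["tool_pos"],st["ft_force"])
```

```text
25.125 [ 639.63408387 -147.17901436  106.06377692] [ 0.32769338 -4.58389202  3.73257999]
```

View pics/d.png

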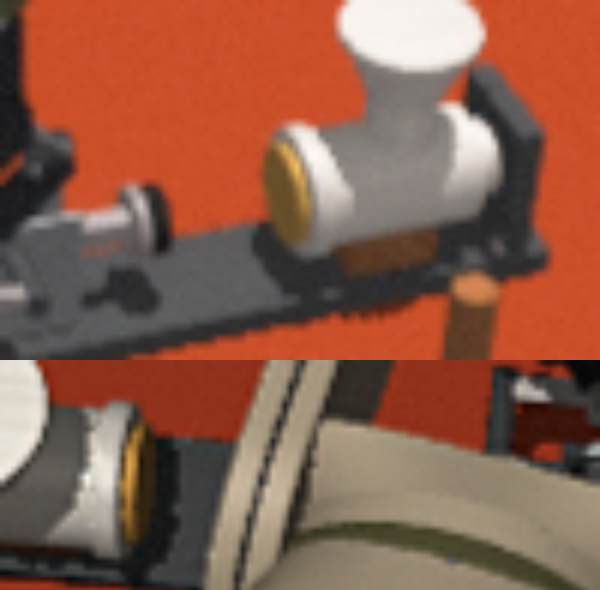

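The jaw pad has run back to crop (160,215) and the bush sits flush on the mouth at (290,195). I'll hold a little longer, lift clear, and check the pad's position.

>>> apply_moves --angular '[[0, 0, 0], [0, 0, 0], [0, 0, 0], [0, 0, 0], [0, 0, 0], [0, 0, 0], [0, 0, 0], [0, 0, 0], [0, 0, 0], [0, 0, 0], [0, 0, 0], [0, 0, 0], [0, 0, 0], [0, 0, 0], [0, 0, 0], [0, 0, 0]]' --travel '[[0, 0, 0], [0, 0, 0], [0, 0, 0], [0, 0, 0], [0, 0, 0], [0, 0, 0], [0, 0, 0], [0, 0, 0], [0, 0, 0.2], [0, 0, 0.3], [0, 0, 0.5], [0, 0, 1], [0, 0, 1], [0, 0, 0.5], [0, 0, 0], [0, 0, 0]]' --jaw '[0, 0, 0, 0, 0, 0, 0, 0, 0, 0, 0, 0, 0, 0, 0, 0]'

```text
time: 27.12
tool_pos: [638.8, -146.6, 243.8]
tcp_rot: [-180.0, -0.2, 159.3]
ft_force: [-0.4, -0.2, -0.2]
finger_gap: 0.1
grip_force: 0.0
```

Run:
```python
from bench import r;import cv2
from h import *
s=r.snapshot("scene");st=r.sense();print(st["time"],st["tool_pos"],st["ft_force"])
cv2.imwrite("pics/e.png",cv2.resize(s["color"][180:250,300:400],None,fx=6,fy=6)[:,:,::-1])
a=np.radians(82.55);ux=np.array([np.cos(a),np.sin(a),0]);O=np.array([587,-117.1,60]);uy=np.array([-ux[1],ux[0],0])
for x in(110,115,120,175):print(x,[(proj(s,O+x*ux+v)-[300,180])*6 for v in(0*ux,19*np.array([0,0,1]),-19*uy)])
```

```text
27.175 [ 638.55071647 -146.47557271  243.37510922] [ 0.31083271  0.78745197 -0.18893181]
110 [array([338.10644558, 213.99267774]), array([339.57300733, 185.10365603]), array([350.92953554, 236.31871588])]
115 [array([347.21642428, 212.20845772]), array([348.75626292, 183.3273061 ]), array([360.12460946, 234.49848925])]
120 [array([356.31237284, 210.42698555]), array([357.92526007, 181.55371423]), array([369.30537451, 232.68109516])]
175 [array([455.45100961, 191.01034956]), array([457.85258926, 162.22441401]), array([469.35887548, 212.87483277])]
```

View pics/e.png

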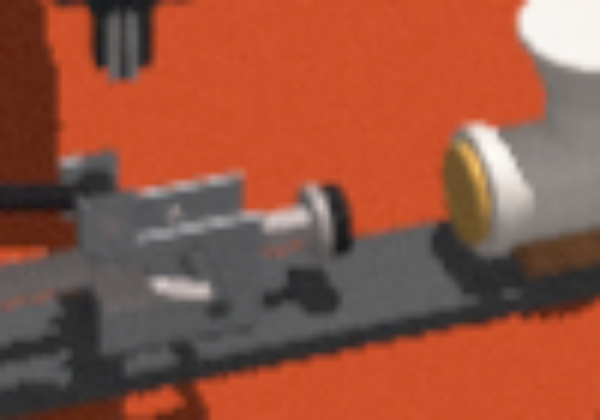

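The pad face is at about (340,216) with its edge at 353, which matches x = 110 mm. The bush flange is tight on the mouth and the arm is clear.

```bash
python3 -c "
from bench import r
print(r.hand_in())"
```

```text
the job is handed in; nothing more can be done
None
```

The bush was pressed home and held at a steady 18 N or so on the trigger. The jaw then ran fully back, with its pad measured at about 110 mm, and I handed the job in with the arm clear; no verdict came back.

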